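# Click the tattoo machine's power pack into its charging dock

## Task

Take the black power pack out of the steel tray and put it upright into the well of the charging dock, then press it down past the sprung side ball, without forcing it, until it clicks and sits fully home, and let go. The grey block with the well may be clamped off-centre on the dock, so feel for the mouth. Leave the other things where they stand.

Things in the scene. Friction and masses are not known exactly. Their poses are not given: they have to be found in the camera images.
- pack: Power pack: black plastic block standing on the tray's 3 mm floor, 34 (own x) by 24 (own y) by 80 mm tall, 0.11 kg, square edges. Origin: centre of its underside, z up. A groove 5 mm deep crosses its +x and -x faces 10 to 24 mm above the underside; either way round fits. Grip it across the 24 mm near the top: seated, 46 mm stand above the rim.
- pack_top (a point): Centre of the pack's top face, 80 mm above its underside.
- dock: Charging dock, fixed: black base 120 (own x) by 160 (own y) by 18 mm, two low rails, z up, origin at the centre of its underside. On the rails a grey block, 66 (x) by 54 (y) mm, with an upright well 36 (x) by 26 (y) mm that takes the pack, its x axis along the dock's x axis, with 1 mm play per side.
- dock_mid (a point): Point of the dock (fixed to its base) 65 mm above its origin, at the rim's height. The well's centre is at the dock's x = 0 but the block was clamped by hand anywhere from -8 to +8 mm along the dock's y from this point: NOT in any pose, find it by feel or sight. It does not shift. Mouth: square edges on its y sides; on its x sides lips slope out at 45 deg to 4 mm above the rim and guide x.
- dock_floor (a point): Point of the dock at the height of the well's floor, 31 mm above its origin and 34 mm below the rim; the seated pack's underside rests at this height. Over 40 N between pack and dock counts as forcing; these parts are stiff, so touch down at about 10 mm/s and stop at a few newtons.
- ball (a joint): Travel (m) of the sprung steel ball in the well's +x wall, 17 mm below the rim, behind the steel boss: 0 = out 4 mm into the well (free, or clicked into the groove), 0.0015 to 0.004 = pushed back by the pack. The pack meets it 11 mm down; passing it takes some 5 to 15 N of push, less once over; it clicks into the groove just before the floor.
- tray: Shallow steel tray, fixed, 130 mm (own x) by 160 mm (own y), walls 3 mm thick and 14 mm high, floor 3 mm; origin at the centre of its underside. The pack stands in its +y half; a small ink bottle and a tape roll in its -y half.
- ink_small: Bystander: small black ink bottle on the tray, 26 mm across, 75 mm tall; origin under its centre.
- tape_roll: Bystander: roll of paper tape lying flat on the tray, 48 mm across, 18 mm high; origin under its centre.
- ink_tall: Bystander: white ink bottle on the table between tray and dock, 30 mm across, 95 mm tall; origin under its centre.
- cap_cup: Bystander: white plastic cup, 52 mm across, 45 mm tall; origin under its centre.
- balm_jar: Bystander: black jar, 60 mm across, 35 mm tall; origin under its centre.

How it is judged:
By the outcome, as a careful person would: the job done as asked, in the order asked, and still so for the second after the job is handed in, with the robot touching nothing.
It also fails if it takes over 72 s, if anything falls off the work surface, if the arm or the gripper's body presses on something with over 40 N, if the wrist force passes 120 N, or if a joint passes its speed limit or range.

## Robot

A 7-joint arm with a two-finger parallel gripper is mounted at the origin on the work surface. World frame = base frame: x ahead of the robot, y to its left, z up, the work surface at z = 0. Lengths are in mm, angles in rad, forces in N, time in s.
With the tool pointing down it reaches from about 400 to 850 mm from the base axis. Payload 10.4 kg.
Tool frame: the origin (TCP) lies between the finger pads; the fingertips stand 19 mm ahead of it and the grasp point (between the pads) is the TCP (tips_ahead is the distance from the TCP to the fingertips, in mm); z points along the fingers, y is the direction in which the jaws open and shut (so a half turn about z gives the same grasp; the last joint's range is limited). The gripper opens to 87 mm and grips with 3 to 60 N. Pads are 19 mm wide; open, the fingers measure 117 mm over their backs; the gripper's body (75 mm by 190 mm) begins 51 mm behind the grasp point.
Start: joints at [-0.023, 0.332, -0.065, 1.46, 0.022, 1.35, -0.088], TCP at [625.02, 0.018, 241.576] pointing down, gripper open.
Joint ranges: [-2.6, 2.6], [-0.5, 2.12], [-1.47, 1.34], [0.16, 2.42], [-1.27, 4.41], [0.06, 2.06], [-2.6, 2.6]. Speed limits (rad/s): [2.22, 2.22, 2.79, 2.79, 3.14, 3.14, 3.14].

## Interface

Orientations are given as a rotation vector (axis times angle).
In Python, from plant import state, capture, camera_params, sign_off, boxes_of, regions_of, spot_point, tips_ahead gives the robot as it stands.
- The arm moves only by the shell command python3 -m jog 'ROWS' [FORCE]. ROWS is JSON, a list of rows, each a list of 3 entries, a list of its own where there are three numbers: the shift along the tool's x, y, z in cm, then the turn about the tool's z in rad, then the opening, from 0 (shut) to 1 (fully open). A call has 1 to 8 rows; each row is the pose to reach, as a shift and turn from the pose measured when the call began, along the tool's axes at that moment; what a row does not reach only later rows make up. A row lasts 1/12 s, in which the tool goes at most 41.7 mm and 7.16 degrees, less where a joint would pass 70% of its speed; a pose out of reach is approached as far as the arm can. A call with a gripper value outside its range is refused whole. The fingers move at their own pace and stop on an object; FORCE is the grip in N (left out, the last holds). Time passes only in rows, so rows that repeat a pose let the fingers close. It gives the time, the measured TCP pose, the force and the opening at its end, in the units of the state.
- state(): the state, without advancing time (a new reading comes with each control period).
- capture(name): name is "scene" or "side" or "wrist"; returns (picture, depth): 480x640x3 uint8, red, green, blue; 480x640 float32, mm along the optical axis (not along the pixel's ray), 0 where there is no reading.
- camera_params(name): a dict with "fovy" (degrees; the focal length in pixels is half the picture's height over the tangent of half this angle, whatever the lens; pixels are square), "cx", "cy" (the principal point, pixels), "camera_from_world" (4x4, takes a point from world to camera coordinates). Camera axes: x right, y down, z forward; pixel columns grow to the right and rows downward; lengths in mm; the calibration is good to about 2 mm. The wrist camera is an equidistant fisheye: a pixel r from the principal point sees the ray r / f radians off the axis. A picture is of the moment at which its call begins: read the wrist's pose just before it. camera_params takes no time and is no camera call; for the wrist camera it gives the pose at the moment of the call.
- sign_off(): hands the job in, once; it reports no verdict.
Trained networks look in the newest picture that a camera, given by its name, has taken for a name from the list of things; names that differ only in an ending like _2 or _b are one class to them, and where a whole thing is asked for, a point or a joint stands for the part that bears it (a point fixed in the world has none). Each returns a list of dicts, best first, with "conf" (0 to 1); they miss things now and then, are a little off and sometimes report something else, mostly with a low value. They report only what shows in the picture. A call takes as long as a camera call.
- boxes_of(thing, camera): "bbox" ([centre column, centre row, width, height] in pixels, round what is visible of it).
- regions_of(thing, camera): "region" (480x640 bool, what is visible of it) and "bbox" ([centre column, centre row, width, height] in pixels, round what is visible of it).
- spot_point(thing, camera): "xy" ([column, row] in pixels: a listed point, or the origin of a listed thing).
The state is a dict: "t": time; "joint_pos": joint angles; "qd": joint speeds; "effort": joint torques, N m; "tool_pos": TCP position; "tcp_rot": TCP orientation; "force": force on the tool from outside, world axes, zero at the start; "ft_torque": the same for the moment, N m; "opening": finger opening in mm.
Only numpy, scipy, OpenCV 4.12 (cv2) and the standard library are available. Lean on these libraries where they do the work, as an engineer would, in place of code of your own. Each camera call takes 0.05 s, during which the arm holds its last target.

## Working session

There is one attempt and no reset: what is moved stays moved. The work goes in short steps, Python scripts to look and compute and a shell command to move; the robot and the scene stay as the last step left them, time stands still between calls to the robot, and variables do not carry over. Pictures are saved under pics/ and viewed, and the job is handed in when it is done.

```bash
ls; mkdir -p pics
cat > h.py <<'E'
import numpy as np, cv2
from plant import *
from scipy.spatial.transform import Rotation as R
def cap(n,fn):
    P=camera_params(n); im,d=capture(n); cv2.imwrite('pics/'+fn,im[:,:,::-1]); np.savez('pics/'+fn+'.npz',im=im,d=d,T=P['camera_from_world'],f=240/np.tan(np.radians(P['fovy']/2)),cx=P['cx'],cy=P['cy']); return im,d,P
def cloud(d,P):
    f=240/np.tan(np.radians(P['fovy']/2)); v,u=np.mgrid[:480,:640]
    p=np.stack([(u-P['cx'])/f*d,(v-P['cy'])/f*d,d,np.ones_like(d)],-1)
    return (p@np.linalg.inv(np.array(P['camera_from_world'])).T)[...,:3]
E
python3 - <<'E'
from h import *
s=state();print(s['t'],s['tool_pos'],s['tcp_rot'],s['force'],s['opening'],tips_ahead)
for n in ['scene','side']:
    im,d,P=cap(n,n+'0.png'); W=cloud(d,P)
    print(n,P['fovy'],np.linalg.inv(np.array(P['camera_from_world']))[:3,3])
    for t in ['pack','dock','tray','ink_tall']:
        for r in regions_of(t,n)[:2]:
            m=r['region']&(d>0); w=W[m]
            print(t,round(r['conf'],2),np.round(r['bbox']),np.round(np.percentile(w,[2,50,98],axis=0)).tolist())
cap('wrist','wrist0.png')
E
```

```text
pics
0.0 [6.24639551e+02 1.30637961e-02 2.40757748e+02] [-2.22070906e+00 -2.22081159e+00  1.64416334e-03] [-0.52465714  0.24662659  0.50916928] 86.98295586423002 19.0
scene 53.188259550514765 [1048.90842266 -279.45088977  748.89255143]
pack 0.61 [167. 298.  27.  43.] [[503.0, -151.0, 7.0], [534.0, -141.0, 65.0], [537.0, -128.0, 85.0]]
dock 0.91 [289. 243.  93.  60.] [[471.0, 58.0, 5.0], [545.0, 109.0, 19.0], [580.0, 221.0, 59.0]]
dock 0.19 [157. 322. 103.  88.] [[438.0, -255.0, 0.0], [530.0, -168.0, 3.0], [594.0, -86.0, 15.0]]
tray 0.89 [156. 324. 103.  90.] [[438.0, -255.0, 0.0], [530.0, -169.0, 3.0], [593.0, -87.0, 15.0]]
tray 0.44 [236. 258.  19.  39.] [[521.0, -12.0, 1.0], [536.0, -2.0, 52.0], [543.0, 16.0, 96.0]]
ink_tall 0.68 [236. 261.  17.  42.] [[518.0, -12.0, 1.0], [536.0, -2.0, 52.0], [543.0, 16.0, 96.0]]
side 42.41596515733416 [-165.39577014  866.63113078  668.48274398]
pack 0.81 [421. 223.  25.  44.] [[499.0, -177.0, 6.0], [512.0, -130.0, 50.0], [543.0, -125.0, 86.0]]
dock 0.62 [330. 289.  99.  67.] [[441.0, 69.0, 6.0], [488.0, 164.0, 22.0], [551.0, 229.0, 69.0]]
tray 0.35 [373. 243.  18.  44.] [[511.0, -3.0, 8.0], [520.0, 10.0, 50.0], [535.0, 19.0, 97.0]]
ink_tall 0.29 [422. 224.  18.  42.] [[499.0, -152.0, 6.0], [511.0, -130.0, 50.0], [535.0, -125.0, 86.0]]
```

Run:
```python
import cv2,numpy as np
a=cv2.imread('pics/scene0.png')[190:400,80:380];b=cv2.imread('pics/side0.png')[180:350,260:490]
cv2.imwrite('pics/a.png',np.vstack([cv2.resize(a,(420,294),interpolation=3),cv2.resize(b,(420,306),interpolation=3)]))
```

```text
(no output)
```

View pics/scene0.png

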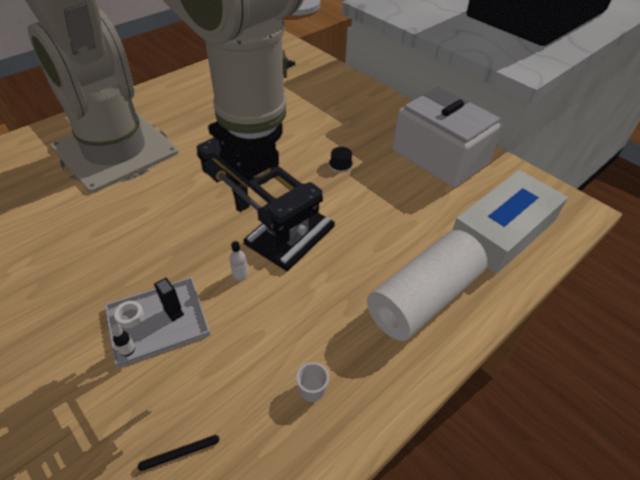

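View pics/side0.png

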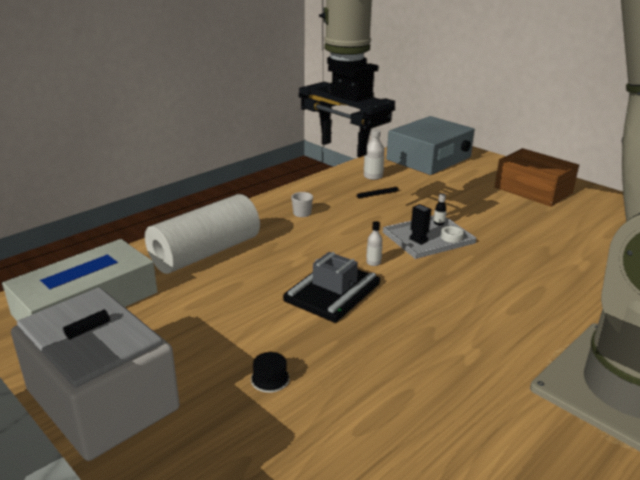

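View pics/wrist0.png

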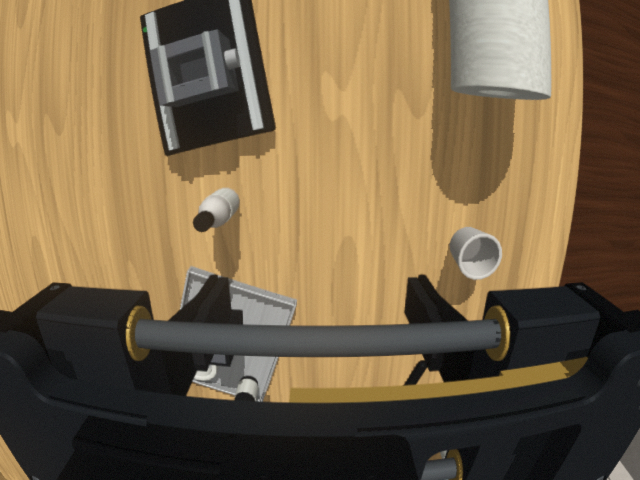

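Scene: pack at (168,298) in the tray, ink bottle (122,342), tape (128,314), tall bottle (237,262), dock (290,240). Wrist: dock block at (195,70), with the boss on its right at (232,58), which is roughly world +x. Next I measure the poses.

```bash
cat >> h.py <<'E'
def fcloud(z):
    d,f,cx,cy=z['d'],float(z['f']),float(z['cx']),float(z['cy']); v,u=np.mgrid[:480,:640]
    a=u-cx;b=v-cy;r=np.hypot(a,b)+1e-9; th=r/f; t=np.tan(np.clip(th,0,1.5))
    p=np.stack([a/r*t*d,b/r*t*d,d,np.ones_like(d)],-1)
    return (p@np.linalg.inv(z['T']).T)[...,:3]
def rect(p):
    (c,s,a)=cv2.minAreaRect(p[:,:2].astype(np.float32)); return np.round(c,1),np.round(s,1),round(a,1)
E
python3 - <<'E'
from h import *
for n in ['scene','side','wrist']:
    z=np.load(f'pics/{n}0.png.npz')
    if n=='wrist': W=fcloud(z)
    else:
        P=dict(fovy=2*np.degrees(np.arctan(240/float(z['f']))),cx=float(z['cx']),cy=float(z['cy']),camera_from_world=z['T']); W=cloud(z['d'],P)
    ok=z['d']>0; X,Y,Z=W[...,0],W[...,1],W[...,2]
    def sel(x0,x1,y0,y1,z0,z1): return W[ok&(X>x0)&(X<x1)&(Y>y0)&(Y<y1)&(Z>z0)&(Z<z1)]
    for nm,b in dict(packtop=(480,560,-180,-110,76,90),packall=(480,560,-180,-110,25,90),tray=(400,640,-280,-60,1.5,16),base=(420,640,30,260,10,20.5),blk=(450,620,60,230,40,64),blktop=(450,620,60,230,62,75),tall=(490,570,-40,40,60,100),rails=(420,640,30,260,21,35)).items():
        p=sel(*b)
        if len(p)>8: print(n,nm,len(p),rect(p),np.round(np.median(p,0)),round(p[:,2].max(),1))
E
python3 - <<'E'
import cv2
a=cv2.imread('pics/wrist0.png')[0:170,120:300]
cv2.imwrite('pics/wc.png',cv2.resize(a,None,fx=3.5,fy=3.5,interpolation=2)[:600])
E
```

```text
scene packtop 278 (array([ 519.3, -138.7]), array([24.2, 37.5]), 87.3) [ 522. -140.   83.] 86.8
scene packall 594 (array([ 519.5, -138.9]), array([24.6, 38.1]), 86.8) [ 534. -141.   74.] 86.8
scene tray 5347 (array([ 520.2, -170.1]), array([239.7, 219.8]), 0.1) [ 532. -171.    3.] 16.0
scene base 1417 (array([510.6, 143.2]), array([122.6, 160.9]), 10.3) [537.  99.  18.] 20.5
scene blk 181 (array([548. , 142.6]), array([14.6, 53.6]), 8.2) [547. 139.  53.] 63.4
scene blktop 19 (array([546.3, 130.4]), array([ 4.9, 29.8]), 2.4) [546. 123.  65.] 67.5
scene tall 208 (array([531.5,   1.7]), array([25.5, 20. ]), 51.2) [533.  -0.  72.] 97.9
scene rails 531 (array([513.3, 142.7]), array([109.7, 156.6]), 8.8) [548. 123.  24.] 35.0
side packtop 153 (array([ 516.9, -137.7]), array([29.6, 36.7]), 86.5) [ 514. -134.   84.] 88.3
side packall 544 (array([ 517. , -138.7]), array([31.6, 38.5]), 86.5) [ 512. -130.   61.] 88.3
side tray 3184 (array([ 520. , -169.9]), array([219.8, 239.9]), 90.0) [ 493. -145.    4.] 16.0
side base 1319 (array([508. , 145.1]), array([122.4, 163.3]), 10.4) [482. 188.  19.] 
[... 393 characters left out ...]
46. ]), array([15.5, 21.5]), 89.4) [ 528. -146.   83.] 85.5
wrist packall 276 (array([ 526.4, -141. ]), array([25. , 21.4]), 86.5) [ 529. -145.   83.] 85.5
wrist tray 5020 (array([ 520.7, -167.7]), array([237.7, 214.3]), 0.0) [ 542. -136.    3.] 16.0
wrist base 8752 (array([510.6, 141.5]), array([120.3, 160.2]), 10.4) [518. 115.  18.] 20.5
wrist blk 1638 (array([516.2, 136.3]), array([77. , 55.2]), 10.4) [519. 138.  57.] 64.0
wrist blktop 3105 (array([511.2, 135.5]), array([67.2, 55. ]), 10.4) [513. 135.  65.] 70.8
wrist tall 769 (array([529.9,   1.9]), array([24.3, 27. ]), 40.7) [532.   4.  71.] 97.2
wrist rails 2947 (array([510. , 141.9]), array([101.3, 151.1]), 10.5) [540. 135.  24.] 34.9
```

View pics/wc.png

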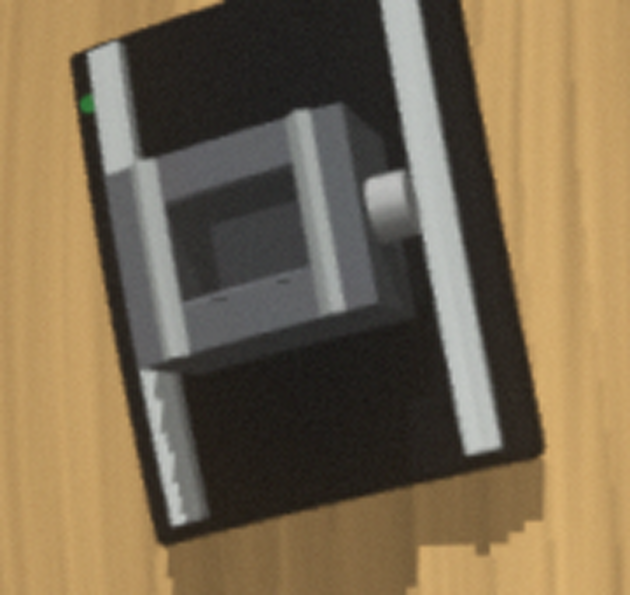

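```bash
python3 - <<'E'
from h import *
z=np.load('pics/scene0.png.npz')
for n in ['scene','side']:
    z=np.load(f'pics/{n}0.png.npz')
    P=dict(fovy=2*np.degrees(np.arctan(240/float(z['f']))),cx=float(z['cx']),cy=float(z['cy']),camera_from_world=z['T']); W=cloud(z['d'],P)
    p=W[(z['d']>0)&(W[...,0]>430)&(W[...,0]<600)&(W[...,1]>-260)&(W[...,1]<-160)&(W[...,2]>22)&(W[...,2]<90)]
    print(rect(p),p[:,2].max())
E
python3 -m jog '[[[-6,-5,0],0.12,1],[[-13.9,-10.6,0],1.0,1],[[-13.9,-10.6,0],1.0,0.7],[[-13.9,-10.6,0],1.0,0.7],[[-13.9,-10.6,0],1.0,0.7],[[-13.9,-10.6,0],1.0,0.7],[[-13.9,-10.6,0],1.0,0.7],[[-13.9,-10.6,0],1.0,0.7]]' 20
```

```text
(array([ 504.6, -214.8]), array([ 42.2, 102.6]), 67.4) 80.6671626050296
(array([ 498.7, -211.9]), array([ 44.4, 104.5]), 66.4) 81.56962078639617
t: 1.22
tool_pos: [518.8, -139.3, 241.8]
tcp_rot: [3.015, 0.882, 0.001]
force: [-0.1, 0.4, -0.4]
opening: 62.7
```

```bash
python3 -m jog '[[[0,0,2],0.12,0.7],[[0,0,4],0.62,0.7],[[0,0,4],0.62,0.7],[[0,0,4],0.62,0.7],[[0,0,4],0.62,0.7],[[0,0,4],0.62,0.7],[[0,0,4],0.62,0.7]]'
python3 - <<'E'
from h import *
im,d,P=cap('wrist','w1.png')
z=np.load('pics/w1.png.npz');W=fcloud(z);ok=z['d']>0;X,Y,Z=W[...,0],W[...,1],W[...,2]
for nm,b in dict(top=(480,560,-180,-110,77,90),mid=(480,560,-180,-110,60,90),ink=(440,600,-260,-170,50,90),ta=(440,600,-260,-170,12,28)).items():
    p=W[ok&(X>b[0])&(X<b[1])&(Y>b[2])&(Y<b[3])&(Z>b[4])&(Z<b[5])]
    if len(p)>5: print(nm,len(p),rect(p),np.round(np.median(p,0)))
im,d,P=cap('scene','s1.png');W=cloud(d,P);ok=d>0;X,Y,Z=W[...,0],W[...,1],W[...,2]
p=W[ok&(X>440)&(X<600)&(Y>-260)&(Y<-170)&(Z>45)&(Z<90)];print('scene ink',rect(p))
print(state()['joint_pos'])
E
```

```text
t: 1.8
tool_pos: [518.9, -139.2, 201.9]
tcp_rot: [-3.141, 0.074, -0.001]
force: [-0.5, 0.2, 0.2]
opening: 61.3
top 1510 (array([ 519.4, -141. ]), array([24.1, 34.3]), 86.9) [ 520. -141.   83.]
mid 1670 (array([ 519.6, -140.8]), array([24.4, 34.8]), 87.5) [ 522. -141.   83.]
ink 701 (array([ 536.7, -236.8]), array([20., 23.]), 57.2) [ 538. -236.   59.]
ta 1838 (array([ 511.7, -215.1]), array([ 89.6, 143.5]), 89.8) [ 489. -212.   19.]
scene ink (array([ 538.1, -237.9]), array([24.4, 19.4]), 68.3)
[ 0.04747079  0.16223061  0.14397004  1.75732308 -0.02490349  1.22306124
 -1.41967103]
```

View pics/w1.png

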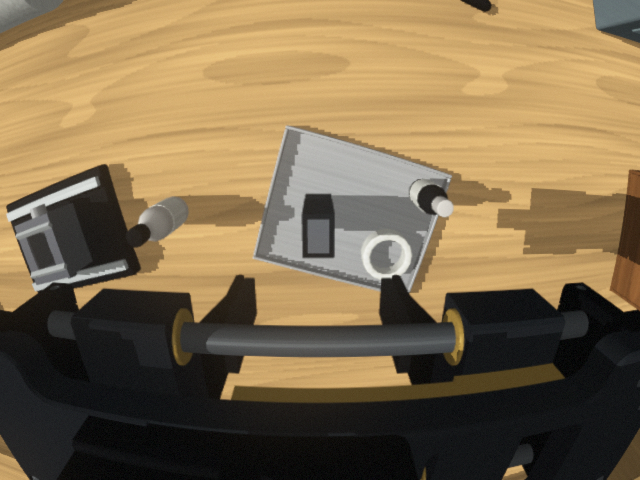

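Wrist view: pack at (318,225) is aligned with the jaws. The tape (387,257) and ink bottle (430,197) are clear of the fingers. I descend.

```bash
python3 -m jog '[[[0.06,0.17,2],0,0.6],[[0.06,0.17,5],0,0.6],[[0.06,0.17,8],0,0.6],[[0.06,0.17,10],0,0.6],[[0.06,0.17,11.5],0,0.6],[[0.06,0.17,12.5],0,0.6],[[0.06,0.17,13.2],0,0.6],[[0.06,0.17,13.2],0,0.6]]' 30
python3 -m jog '[[[0,0,0],0,0.2],[[0,0,0],0,0.1],[[0,0,0],0,0.1],[[0,0,0],0,0.1],[[0,0,0],0,0.1],[[0,0,0],0,0.1],[[0,0,0],0,0.1],[[0,0,0],0,0.1]]' 30
```

```text
t: 2.57
tool_pos: [519.1, -140.9, 69.0]
tcp_rot: [-3.14, 0.072, 0.001]
force: [0.0, 0.4, -0.3]
opening: 52.0
t: 3.23
tool_pos: [519.4, -140.8, 69.3]
tcp_rot: [-3.141, 0.072, -0.0]
force: [-0.4, 0.2, 3.7]
opening: 24.1
```

```bash
python3 -m jog '[[[0,0,-0.5],0,0.1],[[0,0,-2],0,0.1],[[0,0,-5],0,0.1],[[0,0,-8],0,0.1],[[0,0,-11],0,0.1],[[0,0,-13],0,0.1],[[0,0,-14],0,0.1],[[0,0,-14],0,0.1]]' 30
python3 - <<'E'
from h import *
s=state();print(s['tool_pos'],s['force'],s['opening'])
cap('side','d2.png')
a=np.array([510.6,141.5])
t=np.radians(10.4); c=a+(-6.1)*np.array([-np.sin(t),np.cos(t)]);print(c)
M=R.from_rotvec(s['tcp_rot']).as_matrix(); print(M.T@np.array([*(c-s['tool_pos'][:2]),0]), np.degrees(np.arctan2(M[1,0],M[0,0])))
E
```

```text
t: 3.9
tool_pos: [520.2, -141.1, 211.5]
tcp_rot: [3.141, -0.072, 0.005]
force: [-0.1, 0.1, -2.0]
opening: 23.9
[ 520.24943661 -141.14086067  211.48835272] [-0.10580973  0.13062459 -2.02757792] 23.86117682429573
[511.70116679 135.50021403]
[-2.11812941e+01 -2.75961414e+02 -8.99301590e-02] -2.6192433153494172
```

View pics/d2.png

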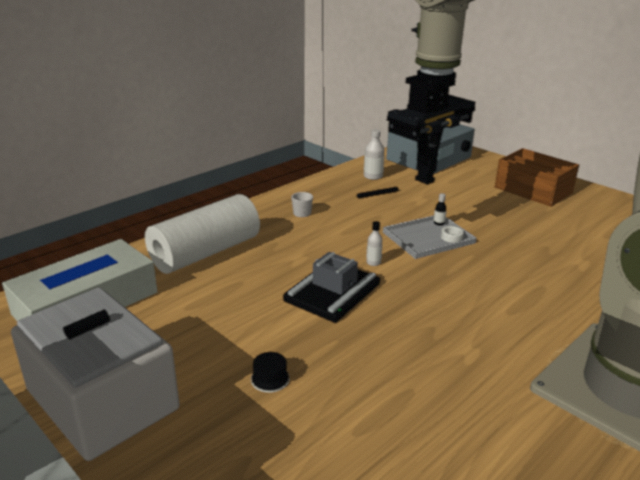

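Pack is held at about (427,165) and lifted clear. I move toward the dock and stop short of it to look again.

```bash
python3 -m jog '[[[-0.3,-2,0],-0.05,0.1],[[-1,-6,0],-0.1,0.1],[[-1.5,-10,0],-0.2,0.1],[[-2.1,-14,0],-0.227,0.1],[[-2.1,-17.5,0],-0.227,0.1],[[-2.1,-19.5,0],-0.227,0.1],[[-2.1,-20,0],-0.227,0.1],[[-2.1,-20,0],-0.227,0.1]]'
cat > look.py <<'E'
import sys
from h import *
s=state();print(s['tool_pos'],s['force'])
im,d,P=cap('wrist',sys.argv[1])
z=np.load('pics/'+sys.argv[1]+'.npz');W=fcloud(z);ok=z['d']>0;X,Y,Z=W[...,0],W[...,1],W[...,2]
for nm,b in dict(base=(400,640,30,260,10,20.5),top=(450,620,60,230,60,75),lip=(450,620,60,230,66.5,75)).items():
    p=W[ok&(X>b[0])&(X<b[1])&(Y>b[2])&(Y<b[3])&(Z>b[4])&(Z<b[5])]
    if len(p)>5: print(nm,len(p),rect(p),np.round(np.median(p,0)))
# pack bottom
M=R.from_rotvec(s['tcp_rot']).as_matrix(); print('yaw',np.degrees(np.arctan2(M[1,0],M[0,0])), M[:,2])
E
python3 look.py w3.png
```

```text
t: 4.62
tool_pos: [506.5, 61.8, 207.6]
tcp_rot: [-3.128, -0.291, 0.003]
force: [-0.0, -0.5, -1.6]
opening: 24.3
[506.46481791  61.84651701 207.62736696] [-0.00411857 -0.51111821 -1.57674317]
base 10725 (array([510. , 141.8]), array([120.4, 159.8]), 10.4) [520. 121.  18.]
top 3983 (array([511.4, 135.6]), array([66.5, 55.2]), 10.4) [513. 134.  65.]
lip 681 (array([512.9, 135.7]), array([53.7, 56.5]), 6.9) [529. 134.  68.]
yaw 10.637638277649 [-2.22609846e-03 -3.69293729e-05 -9.99997522e-01]
```

View pics/w3.png

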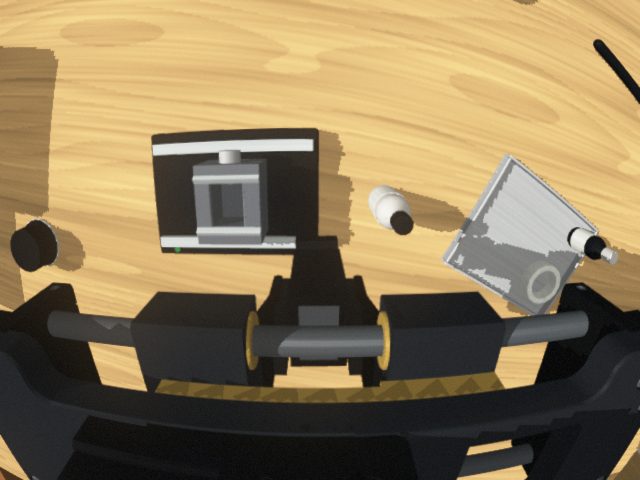

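```bash
cat > hole.py <<'E'
import sys
from h import *
z=np.load('pics/'+sys.argv[1]+'.npz');W=fcloud(z);ok=z['d']>0
t=np.radians(10.4);ex=np.array([np.cos(t),np.sin(t)]);ey=np.array([-np.sin(t),np.cos(t)]);o=np.array([510.3,141.6])
q=W[...,:2]-o; a=q@ex; b=q@ey; Z=W[...,2]
m=ok&(abs(a)<12)&(b>-40)&(b<30)
hi=m&(Z>62)&(Z<68); lo=m&(Z<58)&(Z>25)
h=np.histogram(b[hi],np.arange(-40,31,1))[0]; l=np.histogram(b[lo],np.arange(-40,31,1))[0]
for i in range(len(h)):
    if h[i]or l[i]: print(-40+i,h[i],l[i])
m=ok&(abs(b+6)<10)&(Z>61)&(Z<75)
h=np.histogram(a[m],np.arange(-40,41,1))[0]; print([( -40+i,int(h[i])) for i in range(80) if h[i]])
E
python3 hole.py w3.png
```

```text
-34 0 135
-33 45 28
-32 37 0
-31 38 0
-30 35 0
-29 32 0
-28 43 0
-27 35 0
-26 37 0
-25 39 0
-24 39 0
-23 32 0
-22 36 0
-21 36 0
-20 23 0
-19 3 0
-13 0 7
-12 0 27
-11 0 27
-10 0 28
-9 0 26
-8 0 31
-7 0 30
-6 0 27
-5 0 28
-4 0 26
-3 0 28
-2 0 27
-1 0 26
0 0 26
1 0 29
2 0 32
3 0 25
4 0 28
5 0 28
6 14 221
7 37 36
8 42 0
9 32 0
10 37 0
11 33 0
12 33 0
13 34 0
14 29 0
15 36 0
16 33 0
17 34 0
18 30 0
19 31 0
20 31 0
21 7 0
[(-33, 20), (-32, 26), (-31, 25), (-30, 29), (-29, 23), (-28, 32), (-27, 28), (-26, 28), (-25, 6), (-24, 19), (-23, 25), (-22, 34), (-21, 37), (-20, 48), (-19, 38), (-18, 5), (17, 2), (18, 24), (19, 24), (20, 23), (21, 23), (22, 40), (23, 31), (24, 38), (25, 31), (26, 28), (27, 29), (28, 34), (29, 32), (30, 26), (31, 28), (32, 41), (33, 1)]
```

```bash
cat > off.py <<'E'
from h import *
s=state();M=R.from_rotvec(s['tcp_rot']).as_matrix()
c=np.array([511.4,135.5]);d=M.T@np.array([*(c-s['tool_pos'][:2]),0])
print(s['t'],'pos',np.round(s['tool_pos'],2),'shift_tool mm',np.round(d,2),'bottom',s['tool_pos'][2]-66.3,'yaw',np.degrees(np.arctan2(M[1,0],M[0,0])),'tilt',M[:2,2],'F',np.round(s['force'],2),'op',s['opening'],np.round(s['ft_torque'],2))
E
python3 off.py
```

```text
4.6667 pos [506.78  59.89 207.91] shift_tool mm [ 1.830e+01 -7.351e+01 -5.000e-02] bottom 141.61150160230937 yaw 10.4863726212075 tilt [-0.00174514 -0.00061517] F [-0.19 -0.4  -1.08] op 23.87136038355193 [-0.06  0.08 -0.02]
```

```bash
python3 -m jog '[[[0.6,-2,0],0,0.1],[[1.2,-4.5,0],0,0.1],[[1.83,-6.5,0.5],0,0.1],[[1.83,-7.35,2],0,0.1],[[1.83,-7.35,4],0,0.1],[[1.83,-7.35,5.4],0,0.1],[[1.83,-7.35,5.4],0,0.1],[[1.83,-7.35,5.4],0,0.1]]' 30; python3 off.py; python3 off.py
```

```text
t: 5.33
tool_pos: [510.9, 133.7, 153.0]
tcp_rot: [3.127, 0.284, -0.006]
force: [-0.3, -0.3, -0.6]
opening: 23.8
5.3333 pos [510.93 133.73 153.01] shift_tool mm [ 0.78 -1.66 -0.  ] bottom 86.71137718549103 yaw 10.374737978868039 tilt [-0.00394999 -0.00176278] F [-0.32 -0.26 -0.63] op 23.76200995326969 [0.09 0.1  0.  ]
5.3333 pos [510.93 133.73 153.01] shift_tool mm [ 0.78 -1.66 -0.  ] bottom 86.71137718549103 yaw 10.374737978868039 tilt [-0.00394999 -0.00176278] F [-0.32 -0.26 -0.63] op 23.76200995326969 [0.09 0.1  0.  ]
```

```bash
python3 -m jog '[[[0.08,-0.17,0.3],0,0.1],[[0.08,-0.17,0.6],0,0.1],[[0.08,-0.17,0.9],0,0.1],[[0.08,-0.17,0.9],0,0.1],[[0.08,-0.17,0.9],0,0.1]]' 30
python3 - <<'E'
from h import *
for n in ['side','scene','wrist']: cap(n,n+'4.png')
a=cv2.imread('pics/side4.png')[200:330,270:400];b=cv2.imread('pics/scene4.png')[170:280,230:360];c=cv2.imread('pics/wrist4.png')[150:350,220:420]
cv2.imwrite('pics/m4.png',np.hstack([cv2.resize(x,(260,400),interpolation=2) if 0 else cv2.resize(x,(260,260),interpolation=2) for x in (a,b,c)]))
E
python3 off.py; python3 hole.py wrist4.png|tail -1
```

```text
t: 5.75
tool_pos: [511.4, 135.5, 144.1]
tcp_rot: [3.127, 0.284, -0.006]
force: [-0.0, -0.4, -0.8]
opening: 23.6
5.9 pos [511.51 135.6  144.28] shift_tool mm [-0.13  0.08  0.  ] bottom 77.97954682870112 yaw 10.378554013594728 tilt [-0.00353927 -0.00163051] F [ 0.52  0.27 -0.65] op 23.56126466853764 [-0.01  0.09 -0.  ]
[(17, 7), (18, 58), (19, 34), (20, 34), (21, 45), (22, 61), (23, 66), (24, 80), (25, 44), (26, 61), (27, 41), (28, 59), (29, 48), (30, 51), (31, 58), (32, 71)]
```

View pics/m4.png

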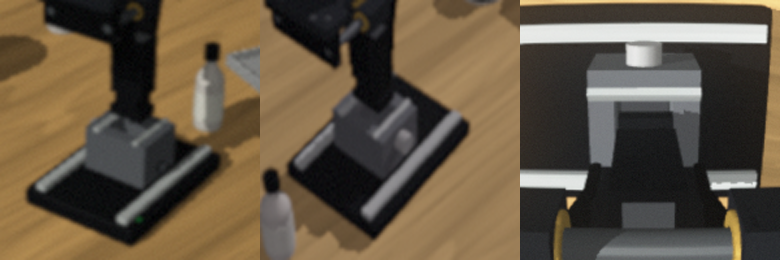

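```bash
python3 -m jog '[[[0,0,0.1],0,0.1],[[0,0,0.2],0,0.1],[[0,0,0.3],0,0.1],[[0,0,0.4],0,0.1],[[0,0,0.5],0,0.1],[[0,0,0.6],0,0.1],[[0,0,0.7],0,0.1],[[0,0,0.8],0,0.1]]' 40; python3 off.py; 
python3 -m jog '[[[0,0,0.1],0,0.1],[[0,0,0.2],0,0.1],[[0,0,0.25],0,0.1]]' 40; python3 off.py
```

```text
t: 6.57
tool_pos: [511.5, 135.6, 136.1]
tcp_rot: [3.127, 0.284, -0.006]
force: [0.4, 0.3, -1.9]
opening: 23.6
6.5667 pos [511.46 135.61 136.15] shift_tool mm [-0.08  0.1   0.  ] bottom 69.84641718595667 yaw 10.381521723598402 tilt [-0.00358016 -0.00161757] F [ 0.44  0.31 -1.87] op 23.620925013544646 [ 0.02  0.09 -0.01]
t: 6.82
tool_pos: [511.4, 135.6, 133.4]
tcp_rot: [3.127, 0.284, -0.006]
force: [0.5, 0.0, -0.5]
opening: 23.9
6.8167 pos [511.38 135.57 133.45] shift_tool mm [0.   0.07 0.  ] bottom 67.14621580492069 yaw 10.382334042037758 tilt [-0.0037681  -0.00171898] F [ 0.53  0.05 -0.48] op 23.851990510243382 [ 0.05  0.11 -0.  ]
```

```bash
python3 -m jog '[[[0,0,0.08],0,0.1],[[0,0,0.16],0,0.1]]' ; python3 off.py; 
python3 -m jog '[[[0,0,0.08],0,0.1],[[0,0,0.16],0,0.1]]'; python3 off.py
```

```text
t: 6.98
tool_pos: [511.4, 135.5, 131.8]
tcp_rot: [3.127, 0.284, -0.006]
force: [0.8, 0.2, -0.4]
opening: 23.7
6.9833 pos [511.4  135.54 131.8 ] shift_tool mm [-0.01  0.04  0.  ] bottom 65.49919484388367 yaw 10.37679689779095 tilt [-0.00374225 -0.00168157] F [ 0.77  0.22 -0.42] op 23.692307251678518 [0.05 0.16 0.02]
t: 7.15
tool_pos: [511.4, 135.5, 130.1]
tcp_rot: [3.127, 0.284, -0.006]
force: [0.5, -0.2, -1.3]
opening: 24.1
7.15 pos [511.39 135.54 130.1 ] shift_tool mm [0.   0.04 0.  ] bottom 63.797123625117266 yaw 10.376427044521677 tilt [-0.00377847 -0.00168667] F [ 0.46 -0.24 -1.34] op 24.094321497963648 [-0.01  0.1   0.03]
```

```bash
python3 -m jog '[[[0,0,0.08],0,0.1],[[0,0,0.16],0,0.1]]' ; python3 off.py; 
python3 -m jog '[[[0,0,0.08],0,0.1],[[0,0,0.16],0,0.1],[[0,0,0.24],0,0.1]]'; python3 off.py
python3 -m jog '[[[0,0,0.08],0,0.1],[[0,0,0.16],0,0.1],[[0,0,0.2],0,0.1]]'; python3 off.py
```

```text
t: 7.32
tool_pos: [511.4, 135.6, 128.4]
tcp_rot: [3.127, 0.284, -0.006]
force: [-0.4, -0.3, -0.9]
opening: 23.7
7.3167 pos [511.37 135.57 128.42] shift_tool mm [ 0.02  0.07 -0.  ] bottom 62.1203833340267 yaw 10.380747947615692 tilt [-0.00376725 -0.00167293] F [-0.36 -0.34 -0.95] op 23.68609616226704 [ 0.    0.08 -0.03]
t: 7.57
tool_pos: [511.4, 135.6, 125.9]
tcp_rot: [3.127, 0.284, -0.006]
force: [-0.4, 0.1, -1.3]
opening: 24.0
7.5667 pos [511.38 135.55 125.93] shift_tool mm [ 0.01  0.06 -0.  ] bottom 59.63399744184433 yaw 10.380796247347634 tilt [-0.00373624 -0.00169011] F [-0.39  0.14 -1.31] op 23.97573683162539 [0.03 0.12 0.04]
t: 7.82
tool_pos: [511.3, 135.5, 123.8]
tcp_rot: [3.127, 0.284, -0.006]
force: [-0.2, 0.2, -0.6]
opening: 23.9
7.8167 pos [511.32 135.54 123.81] shift_tool mm [ 0.07  0.05 -0.  ] bottom 57.50744045636057 yaw 10.381294757808096 tilt [-0.00385758 -0.00172216] F [-0.19  0.21 -0.62] op 23.88053334962412 [0.01 0.07 0.03]
```

The pack is in the well without contact. Next it meets the ball, at about 54 mm, so I use a firmer grip and small steps.

```bash
python3 -m jog '[[[0,0,0.08],0,0.1],[[0,0,0.16],0,0.1],[[0,0,0.24],0,0.1]]' 55; python3 off.py; 
python3 -m jog '[[[0,0,0.08],0,0.1],[[0,0,0.16],0,0.1]]'; python3 off.py
python3 -m jog '[[[0,0,0.08],0,0.1],[[0,0,0.16],0,0.1]]'; python3 off.py
```

```text
t: 8.07
tool_pos: [511.3, 135.5, 121.3]
tcp_rot: [3.127, 0.284, -0.006]
force: [-0.0, -0.1, -1.8]
opening: 23.4
8.0667 pos [511.28 135.5  121.28] shift_tool mm [ 0.12  0.02 -0.  ] bottom 54.983185442837694 yaw 10.380107996567872 tilt [-0.00395242 -0.00179407] F [-0.01 -0.05 -1.82] op 23.41666493267198 [ 0.02  0.13 -0.03]
t: 8.23
tool_pos: [511.3, 135.5, 119.6]
tcp_rot: [3.127, 0.284, -0.006]
force: [-0.3, -0.0, -0.5]
opening: 23.6
8.2333 pos [511.3  135.53 119.63] shift_tool mm [ 0.09  0.04 -0.  ] bottom 53.3276149776094 yaw 10.379494614450111 tilt [-0.00387564 -0.00170839] F [-0.3  -0.02 -0.55] op 23.611849748606584 [0.06 0.11 0.02]
t: 8.4
tool_pos: [511.2, 135.5, 118.1]
tcp_rot: [3.127, 0.284, -0.007]
force: [-2.7, -0.9, 2.9]
opening: 23.6
8.4 pos [511.19 135.51 118.06] shift_tool mm [ 0.21  0.05 -0.  ] bottom 51.76223837683726 yaw 10.378694627272818 tilt [-0.00412095 -0.00177453] F [-2.73 -0.87  2.95] op 23.634889362405904 [-0.02  0.68 -0.  ]
```

```bash
python3 -m jog '[[[0,0,0.08],0,0.1],[[0,0,0.12],0,0.1]]'; python3 off.py
python3 -m jog '[[[0,0,0.08],0,0.1],[[0,0,0.12],0,0.1]]'; python3 off.py
```

```text
t: 8.57
tool_pos: [511.1, 135.5, 117.0]
tcp_rot: [3.127, 0.284, -0.007]
force: [-3.5, -1.3, 5.5]
opening: 23.6
8.5667 pos [511.07 135.49 117.02] shift_tool mm [ 0.33  0.05 -0.  ] bottom 50.715347100666065 yaw 10.37820831550233 tilt [-0.00439226 -0.00182249] F [-3.53 -1.32  5.51] op 23.573866595293246 [-0.14  0.99  0.02]
t: 8.73
tool_pos: [511.0, 135.6, 116.2]
tcp_rot: [3.127, 0.284, -0.007]
force: [-4.0, -1.2, 6.5]
opening: 23.3
8.7333 pos [511.05 135.56 116.17] shift_tool mm [ 0.33  0.12 -0.  ] bottom 49.86552889909004 yaw 10.381866757548456 tilt [-0.00429573 -0.00178138] F [-4.01 -1.22  6.52] op 23.281692637324554 [-0.17  1.03  0.  ]
```

```bash
python3 -m jog '[[[0.02,0,0.08],0,0.1],[[0.02,0,0.16],0,0.1]]'; python3 off.py
python3 -m jog '[[[0.02,0,0.08],0,0.1],[[0.02,0,0.16],0,0.1]]'; python3 off.py
python3 -m jog '[[[0.02,0,0.08],0,0.1],[[0.02,0,0.16],0,0.1]]'; python3 off.py
```

```text
t: 8.9
tool_pos: [511.1, 135.6, 114.8]
tcp_rot: [3.127, 0.284, -0.007]
force: [-4.2, -1.1, 3.9]
opening: 23.6
8.9 pos [511.08 135.62 114.82] shift_tool mm [ 0.3   0.18 -0.  ] bottom 48.519258895119094 yaw 10.383223266984551 tilt [-0.00462501 -0.00182355] F [-4.22 -1.07  3.91] op 23.576647181447186 [-0.11  0.99 -0.01]
t: 9.07
tool_pos: [511.1, 135.6, 113.4]
tcp_rot: [3.127, 0.284, -0.008]
force: [-2.9, -1.1, 4.4]
opening: 23.9
9.0667 pos [511.13 135.64 113.37] shift_tool mm [ 0.24  0.19 -0.  ] bottom 47.07414990868823 yaw 10.382437531501967 tilt [-0.00492746 -0.00187202] F [-2.92 -1.06  4.36] op 23.942592572158183 [-0.18  1.07  0.06]
t: 9.23
tool_pos: [511.1, 135.7, 111.7]
tcp_rot: [3.127, 0.284, -0.009]
force: [-3.1, 0.1, 4.0]
opening: 23.8
9.2333 pos [511.15 135.69 111.7 ] shift_tool mm [ 0.22  0.23 -0.  ] bottom 45.403161042899725 yaw 10.386280096625145 tilt [-0.00526778 -0.00190444] F [-3.1   0.09  3.99] op 23.825285911928688 [-0.17  1.16  0.03]
```

```bash
python3 -m jog '[[[0.02,0.01,0.08],0,0.1],[[0.02,0.01,0.16],0,0.1],[[0.02,0.01,0.24],0,0.1],[[0.02,0.01,0.32],0,0.1]]'; python3 off.py
python3 -m jog '[[[0.01,0.01,0.08],0,0.1],[[0.01,0.01,0.16],0,0.1],[[0.01,0.01,0.24],0,0.1],[[0.01,0.01,0.32],0,0.1]]'; python3 off.py
```

```text
t: 9.57
tool_pos: [511.2, 135.6, 108.3]
tcp_rot: [3.127, 0.284, -0.009]
force: [-4.4, -0.6, 3.2]
opening: 23.6
9.5667 pos [511.22 135.61 108.33] shift_tool mm [ 0.16  0.14 -0.  ] bottom 42.025968371966314 yaw 10.386782317386684 tilt [-0.00560471 -0.0019789 ] F [-4.36 -0.6   3.21] op 23.59999049108802 [-0.17  1.22  0.01]
t: 9.9
tool_pos: [511.2, 135.5, 105.0]
tcp_rot: [3.127, 0.284, -0.009]
force: [-3.9, 0.5, 2.4]
opening: 23.8
9.9 pos [511.22 135.54 104.96] shift_tool mm [ 0.17  0.07 -0.  ] bottom 38.663999538555814 yaw 10.391607083592087 tilt [-0.00576498 -0.00200625] F [-3.93  0.46  2.4 ] op 23.817152318668487 [ 0.    1.18 -0.01]
```

```bash
python3 -m jog '[[[0.01,0,0.08],0,0.1],[[0.01,0,0.16],0,0.1],[[0.01,0,0.24],0,0.1]]'; python3 off.py
python3 -m jog '[[[0.01,0,0.08],0,0.1],[[0.01,0,0.16],0,0.1]]'; python3 off.py
python3 -m jog '[[[0.0,0,0.08],0,0.1],[[0.0,0,0.12],0,0.1]]'; python3 off.py
```

```text
t: 10.15
tool_pos: [511.2, 135.6, 102.2]
tcp_rot: [3.127, 0.284, -0.01]
force: [-3.0, 0.3, 0.4]
opening: 23.9
10.15 pos [511.18 135.57 102.24] shift_tool mm [ 0.2   0.11 -0.  ] bottom 35.94075057055697 yaw 10.392656831658764 tilt [-0.00605751 -0.00201906] F [-3.04  0.27  0.41] op 23.86231638837759 [0.02 0.95 0.03]
t: 10.32
tool_pos: [511.3, 135.7, 100.3]
tcp_rot: [3.127, 0.285, -0.01]
force: [-2.2, -0.2, -1.6]
opening: 23.9
10.3167 pos [511.31 135.65 100.26] shift_tool mm [ 0.06  0.16 -0.  ] bottom 33.95912992651574 yaw 10.400382763905709 tilt [-0.00598626 -0.00197418] F [-2.18 -0.22 -1.64] op 23.927237027371188 [0.14 0.51 0.04]
t: 10.48
tool_pos: [511.7, 135.7, 99.0]
tcp_rot: [3.127, 0.285, -0.008]
force: [-0.3, 0.3, -0.3]
opening: 23.8
10.4833 pos [511.74 135.71  98.97] shift_tool mm [-0.37  0.15  0.  ] bottom 32.67310431906901 yaw 10.39576339680842 tilt [-0.00506647 -0.00170479] F [-0.3   0.33 -0.3 ] op 23.809180626233825 [ 0.17  0.22 -0.04]
```

```bash
python3 -m jog '[[[0.0,0,0.07],0,0.1]]'; python3 off.py
python3 -m jog '[[[0.0,0,0.07],0,0.1]]'; python3 off.py
python3 -m jog '[[[0.0,0,0.05],0,0.1]]'; python3 off.py
```

```text
t: 10.57
tool_pos: [512.2, 135.8, 98.4]
tcp_rot: [3.128, 0.285, -0.006]
force: [-0.7, 0.3, -1.1]
opening: 23.6
10.5667 pos [512.22 135.84  98.44] shift_tool mm [-0.87  0.18  0.  ] bottom 32.13743550028968 yaw 10.395851721863066 tilt [-0.0039604  -0.00141875] F [-0.71  0.28 -1.07] op 23.555765607664135 [ 0.14  0.22 -0.05]
t: 10.65
tool_pos: [512.6, 135.9, 97.8]
tcp_rot: [3.128, 0.284, -0.005]
force: [-0.3, 0.5, -1.2]
opening: 23.7
10.65 pos [512.6  135.9   97.83] shift_tool mm [-1.25  0.18  0.  ] bottom 31.532648601191227 yaw 10.392054884705345 tilt [-0.00313979 -0.00117713] F [-0.29  0.45 -1.2 ] op 23.747915072402733 [0.1  0.19 0.03]
t: 10.73
tool_pos: [512.6, 135.9, 97.4]
tcp_rot: [3.128, 0.284, -0.005]
force: [-2.4, 0.2, 1.5]
opening: 23.6
10.7333 pos [512.64 135.91  97.36] shift_tool mm [-1.3   0.17  0.  ] bottom 31.06250662987901 yaw 10.387288549711162 tilt [-0.0030997 -0.001162 ] F [-2.37  0.16  1.45] op 23.62257963917344 [-0.01  0.77 -0.04]
```

```bash
python3 -m jog '[[[-0.05,0,0.04],0,0.1],[[-0.05,0,0.04],0,0.1]]'; python3 off.py
python3 -m jog '[[[0.0,0,0.04],0,0.1],[[0,0,0.04],0,0.1]]'; python3 off.py
```

```text
t: 10.9
tool_pos: [512.5, 135.9, 97.4]
tcp_rot: [3.128, 0.284, -0.003]
force: [-1.4, 0.2, 2.6]
opening: 23.7
10.9 pos [512.54 135.9   97.36] shift_tool mm [-1.2   0.19  0.  ] bottom 31.057063842745677 yaw 10.388772572701296 tilt [-0.00202931 -0.00088023] F [-1.39  0.15  2.64] op 23.703493201142322 [ 0.09  0.29 -0.02]
t: 11.07
tool_pos: [512.6, 135.9, 97.3]
tcp_rot: [3.128, 0.284, -0.003]
force: [-2.8, -0.2, 3.9]
opening: 23.8
11.0667 pos [512.64 135.9   97.33] shift_tool mm [-1.3   0.17  0.  ] bottom 31.02549253973065 yaw 10.384271859811065 tilt [-0.00174732 -0.00081154] F [-2.78 -0.18  3.89] op 23.756811537758626 [0.01 0.77 0.04]
```

```bash
python3 -m jog '[[[-0.02,0,0.08],0,0.1],[[-0.02,0,0.08],0,0.1]]'; python3 off.py
python3 -m jog '[[[-0.02,0,0.1],0,0.1],[[-0.02,0,0.1],0,0.1],[[-0.02,0,0.1],0,0.1]]'; python3 off.py
```

```text
t: 11.23
tool_pos: [512.6, 135.9, 97.3]
tcp_rot: [3.128, 0.284, -0.002]
force: [-3.5, -0.0, 8.4]
opening: 23.6
11.2333 pos [512.62 135.94  97.28] shift_tool mm [-1.28  0.21  0.  ] bottom 30.98120779448911 yaw 10.383716399108517 tilt [-0.00121174 -0.00071245] F [-3.54 -0.01  8.38] op 23.61331357177786 [-0.14  1.02  0.06]
t: 11.48
tool_pos: [512.7, 136.0, 97.3]
tcp_rot: [3.128, 0.284, -0.001]
force: [-4.6, -1.0, 11.6]
opening: 23.8
11.4833 pos [512.66 135.95  97.29] shift_tool mm [-1.32  0.22  0.  ] bottom 30.98847521278043 yaw 10.380026991623275 tilt [-0.00055762 -0.00056742] F [-4.63 -0.95 11.6 ] op 23.818368338238976 [-0.3   1.26  0.03]
```

It stops firmly at 31.0 mm, the floor height, with force rising. I ease off and release.

```bash
python3 -m jog '[[[0,0,0],0,0.1],[[0,0,0],0,0.1]]' 20
python3 -m jog '[[[0,0,0],0,0.35],[[0,0,0],0,0.45],[[0,0,0],0,0.6],[[0,0,0],0,0.6],[[0,0,0],0,0.6],[[0,0,0],0,0.6]]' 
python3 off.py
python3 -m jog '[[[0,0,-0.3],0,0.6],[[0,0,-1.5],0,0.6],[[0,0,-4],0,0.6],[[0,0,-7],0,0.6],[[0,0,-10],0,0.6],[[0,0,-12],0,0.6],[[0,0,-13],0,0.6],[[0,0,-13],0,0.6]]'
python3 - <<'E'
from h import *
for n in ['side','scene','wrist']:
    im,d,P=cap(n,n+'5.png'); W=fcloud(np.load('pics/wrist5.png.npz')) if n=='wrist' else cloud(d,P)
    p=W[(d>0)&(W[...,0]>480)&(W[...,0]<545)&(W[...,1]>110)&(W[...,1]<165)&(W[...,2]>90)&(W[...,2]<125)]
    t=p[p[:,2]>np.percentile(p[:,2],70)-3]; print(n,len(p),np.round(np.percentile(p[:,2],[50,80,90,98]),1),rect(t))
a=cv2.imread('pics/side5.png')[170:350,260:440];b=cv2.imread('pics/scene5.png')[170:380,90:360];c=cv2.imread('pics/wrist5.png')
cv2.imwrite('pics/m5.png',np.hstack([cv2.resize(x,(266,266),interpolation=2) for x in (a,b,c)]))
E
```

```text
t: 11.65
tool_pos: [512.6, 136.2, 97.3]
tcp_rot: [3.128, 0.284, -0.001]
force: [-0.8, 1.3, 0.8]
opening: 24.1
t: 12.15
tool_pos: [512.6, 136.1, 97.2]
tcp_rot: [3.128, 0.284, -0.001]
force: [-0.2, 0.6, -0.5]
opening: 50.3
12.15 pos [512.65 136.06  97.23] shift_tool mm [-1.33  0.32  0.  ] bottom 30.92514734772614 yaw 10.383153085757186 tilt [-0.00049468 -0.000431  ] F [-0.17  0.56 -0.51] op 50.28683768297948 [ 0.03  0.13 -0.02]
t: 12.82
tool_pos: [513.8, 136.5, 230.2]
tcp_rot: [-3.128, -0.284, -0.006]
force: [-0.2, -0.5, -0.3]
opening: 52.3
side 352 [107.3 113.2 114.  115.2] (array([510.4, 137.3]), array([35.9, 29. ]), 12.8)
scene 318 [109.5 112.  112.6 113.4] (array([512.4, 136.6]), array([34.9, 25.9]), 10.9)
wrist 1677 [111.  111.7 112.  112.5] (array([512.2, 135. ]), array([34.8, 23.9]), 11.0)
```

View pics/m5.png

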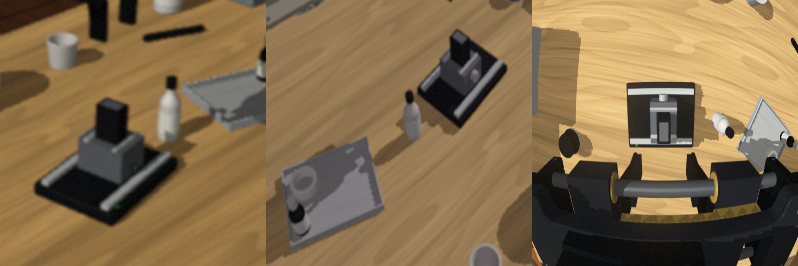

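The pack stands upright in the block, with its top at 111 mm as expected. The bottles, tape and cup look undisturbed, so I hand it in.

```bash
python3 -c "
from plant import *
sign_off(); s=state(); print(s['t'],s['force'])"
```

```text
the job is handed in; nothing more can be done
the job is handed in; nothing more can be done
```

The pack is in the charging dock's well, fully down and released. I signed the job off at about 13 s on the robot's clock.

- **Finding the well:** the wrist camera showed the grey block clamped about 6 mm toward the dock's -y side. The pack went in on the first try without touching the rim.
- **Passing the ball:** the ball was passed with about 6.5 N of push. After that the sideways ball force fell to near zero, as a click into the groove would show. I did not read the ball's travel directly.
- **Seating:** the pack stopped firmly at 31.0 mm, the height of the well's floor. I confirmed with about 12 N of push, well under the 40 N limit.
- **After release:** the wrist camera put the pack's top at 111 mm, as expected for a seated pack. The scene and side cameras read up to 2–4 mm higher, which I put down to calibration and noise. The pack stood upright, the gripper was clear by about 13 cm, and the bystanders in view looked undisturbed.
- **Sideways drift:** the tool moved about 1.3 mm toward +x during the last few millimetres, when the ball's side push fell away. It had no visible effect.

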